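Tip the calibration target over onto the measuring stage

ROBOT

A 6-joint arm with a two-finger parallel gripper is mounted at the origin on the work surface. World frame = base frame: x ahead of the robot, y to its left, z up, the work surface at z = 0. Lengths are in mm, angles in rad, forces in N, time in s.
With the tool pointing down it reaches from about 350 to 775 mm from the base axis. Payload 7.3 kg.
Tool frame: the origin (TCP) lies between the finger pads; the fingertips stand 22 mm ahead of it and the grasp point (between the pads) lies 3 mm ahead of it; z points along the fingers, x is the direction in which the jaws open and shut, and the axes are right-handed (so a half turn about z gives the same grasp; the last joint's range is limited). The gripper opens to 92 mm and grips with 3 to 60 N. Pads are 19 mm wide; open, the fingers measure 130 mm over their backs; the gripper's body (75 mm by 190 mm) begins 47 mm behind the grasp point.
Start: joints at [0.979, 0.342, 1.524, -0, 1.275, -0.146], TCP at [226.357, 473.714, 248.741] pointing down, gripper open.
Joint ranges: [-2.53, 2.53], [-0.77, 2.02], [0.04, 2.7], [-1, 4.14], [0.28, 2.66], [-3.11, 3.11]. Speed limits (rad/s): [2.57, 2.57, 3.14, 3.14, 3.14, 3.14].

INTERFACE

Orientations are given as [roll, pitch, yaw] about the fixed x, y, z axes, in that order (R = Rz(yaw) Ry(pitch) Rx(roll)).
In Python, from plant import * gives the robot as it stands. The module is installed in compiled form; this text tells all that it offers.
- The arm moves only by the shell command python3 -m handwheel 'ROWS' [OPENING]. ROWS is a JSON object of lists of equal length, an entry for each row: "translation": the shift along the world's x, y, z in units of 15 cm (1.0 is 15 cm), a list of three; "twist": the turn about the world's z in units of 90 degrees (1.0 is 90 degrees). In form: {"translation": [[tx, ty, tz], ...], "twist": [twist, ...]}. A call has exactly 8 rows; each row shifts and turns the pose as measured when the row begins; what a row does not reach is not made up. A row lasts 1/8 s, in which the tool goes at most 62.5 mm and 10.7 degrees, less where a joint would pass 70% of its speed; a pose out of reach is approached as far as the arm can. A call with a number of a shift or a turn outside -1 to 1 is refused whole. A call with a gripper value outside its range is refused whole. OPENING is the closure in counts, from 0 (fully open) to 255 (shut), set as the call begins (- or left out, the last holds). The fingers move at their own pace and stop on an object; the grip force is fixed at half the most. Time passes only in rows, so rows that do not move let the fingers close, or fill a call up. It gives the time, the measured TCP pose, the force and the opening at its end, in the units of the state.
- get_obs(): the state, without advancing time (a new reading comes with each control period).
- capture(name): name is "scene" or "side" or "wrist"; returns a dict with "img" (480x640x3 uint8, red, green, blue), "vertical_fov" (degrees; the focal length in pixels is half the picture's height over the tangent of half this angle, whatever the lens; pixels are square), "cx", "cy" (the principal point, pixels), "world_from_camera" (4x4, takes a point from camera to world coordinates). Camera axes: x right, y up, looking along -z (the intrinsics and any distortion apply to the point x, -y, -z); pixel columns grow to the right and rows downward; lengths in mm; the calibration is good to about 2 mm. A picture is of the moment at which its call begins. There is no depth.
- close_job(): hands the job in, once; it reports no verdict.
Trained networks look in the newest picture that a camera, given by its name, has taken for a name from the list of things; names that differ only in an ending like _2 or _b are one class to them, and where a whole thing is asked for, a point or a joint stands for the part that bears it (a point fixed in the world has none). Each returns a list of dicts, best first, with "score" (0 to 1); they miss things now and then, are a little off and sometimes report something else, mostly with a low value. They report only what shows in the picture. A call takes as long as a camera call. They do not tell look-alikes from the thing itself.
- search_frame(camera, label): "position" ([x, y, z] in mm, in the coordinates of the camera as it stood for that picture, good to about 4 mm: the middle of the surface that is visible of it).
- spot_point(camera, label): "position" ([x, y, z] in mm, in the coordinates of the camera as it stood for that picture, good to about 4 mm: a listed point, or the origin of a listed thing).
The state is a dict: "time": time; "joint_positions": joint angles; "dq": joint speeds; "tau": joint torques, N m; "tool_pos": TCP position; "tcp_rot": TCP orientation; "contact_force": force on the tool from outside, world axes, zero at the start; "moment": the same for the moment, N m; "grip_width": finger opening in mm.
Only numpy, scipy, OpenCV 4.12 (cv2) and the standard library are available. Lean on these libraries where they do the work, as an engineer would, in place of code of your own. Each camera call takes 0.05 s, during which the arm holds its last target.

TASK

The calibration target lies dots down on the loading shelf of the measuring stage. Using only pushes of the fingers and never lifting it clear, push it up against the step of the stage, tip it up on edge there and flip it over the step, so that it ends lying flat on the dark stage with its white dotted face up. Leave the ring gauge, the gauge block and the height standard where they stand, and finish clear of everything.

Things in the scene. Friction and masses are not known exactly. Their poses are not given: they have to be found in the camera images.
- step (a point): Middle of the top edge (yellow line) of the upright step of the fixed measuring stage, 30 mm above the table. Axes: x level, from the shelf over the step onto the stage; y along the step; z up. The stage is turned up to 0.35 rad from the robot's x. A black knob, 24 mm across, sticks out 30 mm from each side.
- shelf (a point): Middle of the bare aluminium loading shelf's top, 12 mm above the table, 75 mm in -x from the step face and 18 mm below the step edge. The shelf is 150 mm deep (x) and 220 mm wide (y), flat but for a brass toe strip along the foot of the step, 10 mm deep and 8 mm high, which fits under the overhang of the target's plate. Axes as the step's.
- stage_mid (a point): Middle of the dark stage's flat top, level with the step edge and 60 mm in +x from it. The stage is 120 mm deep (x) and 220 mm wide (y). Axes as the step's.
- target_mid (a point): Centre of the target (about 210 g). Axes: x from trailing to leading edge, z out of its blue back (up at the start). Blue plate 80 (x) by 100 (y) by 5 mm; under it, centred, a white pad 56 by 76 by 10 mm with black dots: the plate overhangs 12 mm all round, its underside 10 mm above the shelf. It starts 25 to 45 mm short of the step, turned up to 0.25 rad to it. Friction about 1.
- target: The same target, middle of the dotted face. Pushed askew, it may jam with a corner on the step: push the lagging side first. Once square, fingertips a few mm above the shelf, pressed on the trailing edge with 8 to 12 N and moved up and forward in an arc, carry that edge up by friction; the leading edge pivots on the toe strip against the step. Pushed past upright, it falls over, blue side down, overhanging the step some 20 mm.
- lead_edge (a point): Middle of the blue plate's leading edge (the one towards the step), half-way through the 5 mm plate, 40 mm in +x from the target's centre and 5 mm above it. Axes as the target's.
- trail_edge (a point): Middle of the blue plate's trailing edge (towards the robot), half-way through the 5 mm plate, 40 mm in -x from the target's centre and 5 mm above it. Axes as the target's.
- ring_gauge_mid (a point): Centre of a loose bright steel ring, 48 mm across, 22 mm high, on the table beside the stage. Leave alone.
- gauge_block_mid (a point): Centre of a loose grey steel block 30 x 18 x 45 mm high on the table beside the stage. Leave alone.
- height_standard_mid (a point): Centre of a loose brass post with a foot, 42 mm across, 60 mm high, on the table beside the stage. Leave alone.
Mind the look-alikes: they are no part of the job. There is more than one size of the target; the job needs the middle-sized.

How it is judged:
By the outcome, as a careful person would: the job done as asked, in the order asked, and still so for the second after the job is handed in, with the robot touching nothing.
It also fails if it takes over 64 s, if anything falls off the work surface, if the arm or the gripper's body presses on something with over 40 N, if the wrist force passes 120 N, or if a joint passes its speed limit or range.

## Working session

There is one attempt and no reset: what is moved stays moved. The work goes in short steps, Python scripts to look and compute and a shell command to move; the robot and the scene stay as the last step left them, time stands still between calls to the robot, and variables do not carry over. Pictures are saved under pics/ and viewed, and the job is handed in when it is done.

```bash
mkdir -p pics; ls
cat > h.py <<'E'
from plant import *
import numpy as np, cv2
def cap(cam,name):
    c=capture(cam); cv2.imwrite(f'pics/{name}.png',c['img'][:,:,::-1]); return c
def w(c,p):
    return (np.array(c['world_from_camera'])@np.r_[p,1])[:3]
def pix(c,p):
    q=np.linalg.inv(np.array(c['world_from_camera']))@np.r_[p,1]
    f=240/np.tan(np.radians(c['vertical_fov'])/2)
    return c['cx']+f*q[0]/-q[2], c['cy']+f*q[1]/q[2]
def ray(c,u,v,z):
    f=240/np.tan(np.radians(c['vertical_fov'])/2)
    T=np.array(c['world_from_camera']); d=T[:3,:3]@np.array([(u-c['cx'])/f,-(v-c['cy'])/f,-1.]); o=T[:3,3]
    return o+d*(z-o[2])/d[2]
E
python3 - <<'E'
from h import *
np.set_printoptions(precision=1,suppress=True)
print(get_obs())
for cam in ['scene','side','wrist']:
    c=cap(cam,cam+'0')
    print(cam,[k for k in c],c['vertical_fov'],c['cx'],c['cy'],np.array(c['world_from_camera']).tolist())
    for l in ['step','shelf','stage_mid','target_mid','lead_edge','trail_edge','ring_gauge_mid','gauge_block_mid','height_standard_mid']:
        for r in spot_point(cam,l)[:4]:
            p=w(c,r['position']); print(' ',l,round(r['score'],2),p,'px',np.array(pix(c,p)))
print(get_obs()['time'])
E
```

```text
pics
{'time': 0.0, 'joint_positions': array([ 1. ,  0.3,  1.5, -0. ,  1.3, -0.1]), 'dq': array([-0.,  0., -0.,  0., -0., -0.]), 'tau': array([ -0. , -43.1, -24.4,   0.1,   0.1,  -0. ]), 'tool_pos': array([226.1, 473.4, 248. ]), 'tcp_rot': array([-3.1,  0. ,  1.1]), 'contact_force': array([ 0.9,  0.4, -0.9]), 'moment': array([-0. , -0. , -0.1]), 'grip_width': 91.57645458197887}
scene ['img', 'vertical_fov', 'cx', 'cy', 'world_from_camera'] 53.14850111174156 312.4169441953129 235.35207467577692 [[-0.5694939746468205, -0.4410107470423917, 0.6936758132110981, 1112.4975755746946], [0.8219949888832685, -0.30648748431024897, 0.47998922926662657, 466.3194346893875], [0.0009225463467588056, 0.8435490163317639, 0.5370513997318613, 496.3710899106151], [0.0, 0.0, 0.0, 1.0]]
  step 0.76 [584.1  29.7  27.8] px [278.6 251.8]
  shelf 0.68 [513.6   7.4   9.4] px [292.8 238.6]
  stage_mid 0.64 [638.1  50.5  29.6] px [268.  270.5]
  target_mid 0.89 [502.3  13.7  16.7] px [299.1 233.6]
  target_mid 0.88 [350.9 321.6   9.1] px [487.9 252.5]
  target_mid 0.86 [ 452.  -197.5    6.6] px [234.  197.7]
  lead
[... 1553 characters left out ...]
4.4]
  trail_edge 0.64 [ 658.5 -142.8   26.3] px [438.7 272.9]
  ring_gauge_mid 0.87 [558.3 226.1  12. ] px [280.4 225.2]
  height_standard_mid 0.89 [ 659.9 -141.4   28.5] px [438.6 271.4]
wrist ['img', 'vertical_fov', 'cx', 'cy', 'world_from_camera'] 60.62178084637196 321.1819137950953 240.20006704023473 [[0.43081107442702893, -0.8730929925221163, -0.22827712228736946, 164.73766336687663], [0.9024421340583699, 0.41676852298488903, 0.10909717193936216, 503.27988170574156], [-0.00011325723728964527, -0.25300716325386435, 0.9674643985775542, 384.6215114764221], [0.0, 0.0, 0.0, 1.0]]
  target_mid 0.78 [354.5 322.1   9.5] px [242.4 381.2]
  lead_edge 0.63 [301.2 314.5  12.9] px [209.9 343.8]
1.5
```

View pics/scene0.png

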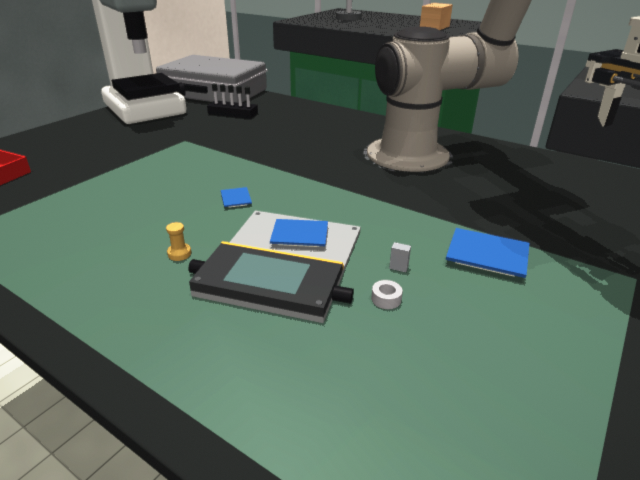

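View pics/side0.png

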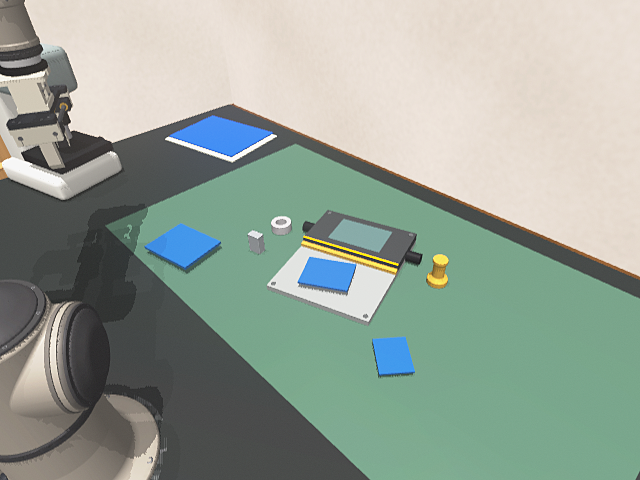

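Run:
```python
import cv2
a=cv2.imread('pics/side0.png')[180:380,220:460]
cv2.imwrite('pics/side0c.png',cv2.resize(a,(720,600),interpolation=cv2.INTER_CUBIC))
```

```text
(no output)
```

View pics/side0c.png

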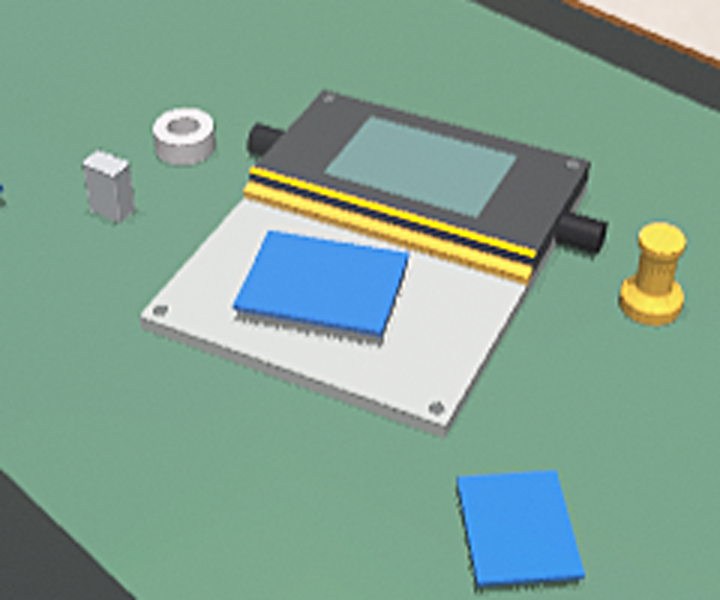

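The scene shows three blue plates: the one on the shelf at side (327,275) / scene (299,234), a small one at side (392,356), and a big one at side (183,246). The middle-sized one lies on the aluminium shelf before the yellow step, so that's the target. I'll measure its corners.

Run:
```python
from h import *
np.set_printoptions(precision=1,suppress=True)
for cam in ['side','scene']:
    c=capture(cam); im=c['img'].astype(int)
    hsv=cv2.cvtColor(c['img'],cv2.COLOR_RGB2HSV)
    blue=cv2.inRange(hsv,(100,150,120),(125,255,255))
    n,l,st,ce=cv2.connectedComponentsWithStats(blue)
    for i in range(1,n):
        if st[i,4]<200: continue
        ct=max(cv2.findContours((l==i).astype(np.uint8),0,1)[0],key=cv2.contourArea)
        h=cv2.convexHull(ct); q=cv2.approxPolyDP(h,4,True)[:,0]
        p=np.array([ray(c,u,v,27 if 200<ce[i][0]<340 and 215<ce[i][1]<285 else 10)  for u,v in q])
        print(cam,ce[i],len(q),q.tolist()); print(p[:,:2], np.linalg.norm(p-np.roll(p,-1,0),axis=1))
    yel=cv2.inRange(hsv,(22,150,150),(32,255,255))
    n,l,st,ce=cv2.connectedComponentsWithStats(yel)
    for i in range(1,n):
        if st[i,4]<30: continue
        ys,xs=np.where(l==i); a,b=xs.argmin(),xs.argmax()
        print('yel',st[i],[ (xs[k],ys[k],ray(c,xs[k],ys[k],30)) for k in (a,b)])
```

```text
side [221.2 135. ] 4 [[272, 132], [231, 156], [170, 136], [212, 115]]
[[882.6 654.4]
 [688.4 610.8]
 [634.4 877.6]
 [829.1 927.1]] [199.  272.2 200.9 277.9]
side [182.2 245.4] 4 [[145, 246], [179, 224], [220, 242], [185, 269]]
[[296.8 387.1]
 [394.8 407.9]
 [423.  277.1]
 [318.5 252. ]] [100.2 133.8 107.5 136.8]
side [327.2 273.6] 4 [[309, 257], [355, 264], [347, 290], [298, 282]]
[[512.9  77.9]
 [562.9  -6.1]
 [495.9 -46.7]
 [445.6  37.2]] [97.8 78.3 97.8 78.6]
side [392.6 355.8] 4 [[405, 337], [414, 371], [379, 374], [372, 340]]
[[ 493.3 -188.1]
 [ 446.7 -242. ]
 [ 402.5 -205.4]
 [ 447.9 -151.5]] [71.2 57.4 70.5 58.3]
yel [304 236  95  30 195] [(np.int64(304), np.int64(236), array([552.4, 136.3,  30. ])), (np.int64(398), np.int64(264), array([620.6, -70.8,  30. ]))]
yel [302 241  95  32 290] [(np.int64(302), np.int64(243), array([532.4, 120.8,  30. ])), (np.int64(396), np.int64(269), array([605.6, -77.5,  30. ]))]
yel [434 255  14  10 106] [(np.int64(434), np.int64(257), array([ 689.3, -110. ,   30. ])), (np.int64(447), np.int64(259), array([ 702.2, -132.6,   30. ]))]
yel [428 274  20  11 114] [(np.int64(428), np.int64(274), array([ 637.4, -131.8,   30. ])), (np.int64(447), np.int64(279), array([ 650.8, -166.5,   30. ]))]
scene [235.3 196.4] 4 [[246, 188], [251, 202], [224, 205], [221, 190]]
[[ 407.1 -202.3]
 [ 450.4 -150.1]
 [ 492.7 -187.9]
 [ 446.1 -241.3]] [67.8 56.7 70.8 55.1]
scene [299.4 231.8] 4 [[270, 241], [277, 219], [326, 221], [324, 244]]
[[565.   -4.8]
 [497.  -42.5]
 [449.4  39. ]
 [518.   79.9]] [77.8 94.4 79.8 96.8]
scene [489.3 250.8] 4 [[456, 228], [527, 242], [526, 273], [447, 257]]
[[303.9 244.7]
 [276.7 370.4]
 [376.2 393.7]
 [407.3 267. ]] [128.6 102.2 130.4 105.7]
yel [222 242 120  22 139] [(np.int64(222), np.int64(242), array([619.5, -69.5,  30. ])), (np.int64(341), np.int64(263), array([553.3, 137.1,  30. ]))]
```

```bash
cat >> h.py <<'E'
S=np.array([586.5,33.,0]); YAW=0.314
R2=np.array([[np.cos(YAW),-np.sin(YAW)],[np.sin(YAW),np.cos(YAW)]])
def st(p): p=np.asarray(p,float); return np.r_[R2.T@(p[:2]-S[:2]),p[2]]
def state():
    o=get_obs(); print('t',round(o['time'],2),'world',o['tool_pos'].round(1),'step',st(o['tool_pos']).round(1),'rot',o['tcp_rot'].round(3),'F',np.r_[R2.T@o['contact_force'][:2],o['contact_force'][2]].round(1),'w',round(o['grip_width'],1)); return o
def to(sx,sy,z,yaw=None):
    o=get_obs(); g=np.r_[S[:2]+R2@[sx,sy],z]; d=g-o['tool_pos']
    print('remaining units',(d/150).round(3),'twist', None if yaw is None else round((yaw-o['tcp_rot'][2])/(np.pi/2),3))
E
python3 -m handwheel '{"translation": [[0.16,-0.37,0],[0.16,-0.37,0],[0.16,-0.37,0],[0.16,-0.37,0],[0.16,-0.37,0],[0.16,-0.37,0],[0.16,-0.37,0],[0.16,-0.37,0]], "twist": [0.06,0.06,0.06,0.06,0.06,0.06,0.06,0.06]}' 116
python3 -c "
from h import *
state(); to(-160,10,100,1.885)"
```

```text
time: 2.6
tool_pos: [421.3, 19.5, 249.9]
tcp_rot: [3.135, -0.002, 1.912]
contact_force: [0.9, 1.2, 0.4]
grip_width: 50.2
t 2.6 world [421.3  19.5 249.9] step [-161.3   38.1  249.9] rot [ 3.135e+00 -2.000e-03  1.912e+00] F [1.2 0.9 0.4] w 50.2
remaining units [ 0.066 -0.176 -0.999] twist -0.017
```

```bash
python3 -m handwheel '{"translation": [[0.02,-0.06,-0.3],[0.02,-0.06,-0.3],[0.02,-0.06,-0.2],[0,0,-0.1],[0,0,-0.1],[0,0,-0.1],[0,0,0],[0,0,0]], "twist": [-0.01,-0.007,0,0,0,0,0,0]}'
python3 - <<'E'
from h import *
state(); to(-160,10,38,1.885)
c=cap('wrist','wrist1')
for l in ['target_mid','lead_edge','trail_edge','step']:
    for r in spot_point('wrist',l)[:3]:
        p=w(c,r['position']); print(l,round(r['score'],2),p.round(1),st(p).round(1))
E
```

```text
time: 3.6
tool_pos: [433.7, -14.1, 81.5]
tcp_rot: [3.13, 0.002, 1.876]
contact_force: [-0.5, -0.3, -1.0]
grip_width: 50.0
t 3.6 world [433.7 -14.1  81.5] step [-159.9    2.4   81.5] rot [3.130e+00 2.000e-03 1.876e+00] F [-0.6 -0.2 -1. ] w 50.0
remaining units [-0.016  0.048 -0.29 ] twist 0.005
lead_edge 0.56 [ 422.6 -175.4   11.3] [-220.2 -147.6   11.3]
trail_edge 0.86 [466.   -1.9  20.7] [-125.4    4.    20.7]
```

View pics/wrist1.png

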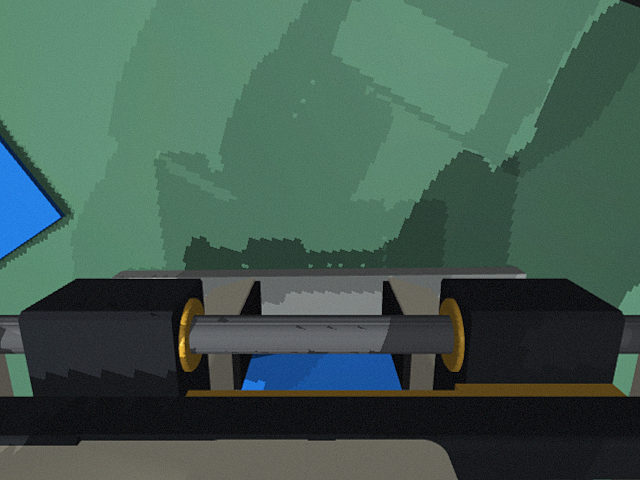

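```bash
python3 -m handwheel '{"translation": [[-0.016,0.048,-0.1],[0,0,-0.1],[0,0,-0.06],[0,0,-0.02],[0,0,0],[0.03,0.01,0],[0.03,0.01,0],[0,0,0]], "twist": [0.005,0,0,0,0,0,0,0]}'
python3 - <<'E'
from h import *
state(); to(-120,10,37,1.885)
c=cap('side','side2')
a=c['img'][180:380,220:460,::-1]
cv2.imwrite('pics/side2c.png',cv2.resize(a,(720,600),interpolation=cv2.INTER_CUBIC))
E
```

```text
time: 4.85
tool_pos: [443.0, -4.0, 40.9]
tcp_rot: [3.124, 0.005, 1.884]
contact_force: [0.4, 0.1, 0.6]
grip_width: 50.2
t 4.85 world [443.   -4.   40.9] step [-147.9    9.1   40.9] rot [3.124 0.005 1.884] F [ 0.4 -0.1  0.6] w 50.2
remaining units [ 0.175  0.063 -0.026] twist 0.0
```

View pics/side2c.png

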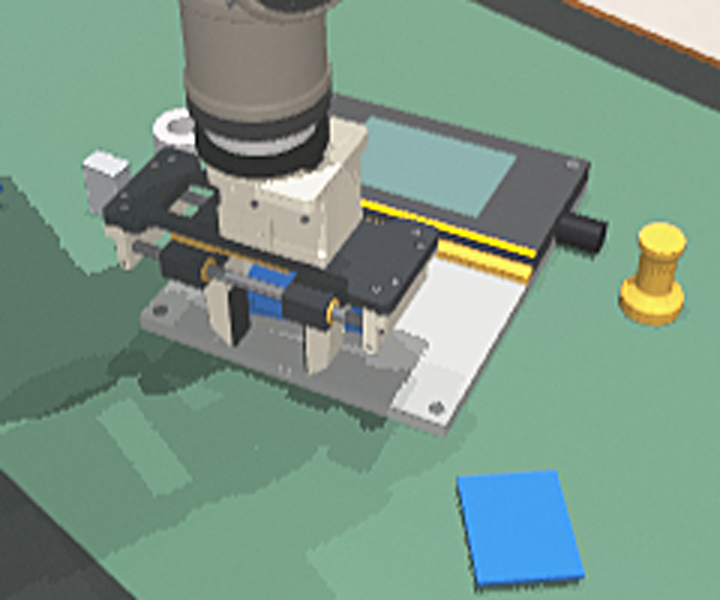

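```bash
python3 -m handwheel '{"translation": [[0.025,0.008,-0.02],[0.025,0.008,-0.006],[0.025,0.008,0],[0.025,0.008,0],[0.025,0.008,0],[0.025,0.008,0],[0.025,0.008,0],[0.025,0.008,0]], "twist": [0,0,0,0,0,0,0,0]}'
python3 - <<'E'
from h import *
state()
c=cap('side','side3')
a=c['img'][180:380,220:460,::-1]
cv2.imwrite('pics/side3c.png',cv2.resize(a,(720,600),interpolation=cv2.INTER_CUBIC))
c=cap('scene','scene3')
a=c['img'][170:320,170:370,::-1]
cv2.imwrite('pics/scene3c.png',cv2.resize(a,(800,600),interpolation=cv2.INTER_CUBIC))
E
```

```text
time: 5.9
tool_pos: [473.5, 6.5, 36.3]
tcp_rot: [3.127, 0.003, 1.884]
contact_force: [-1.2, -0.0, 0.5]
grip_width: 50.2
t 5.9 world [473.5   6.5  36.3] step [-115.7    9.7   36.3] rot [3.127e+00 3.000e-03 1.884e+00] F [-1.2  0.3  0.5] w 50.2
```

View pics/scene3c.png

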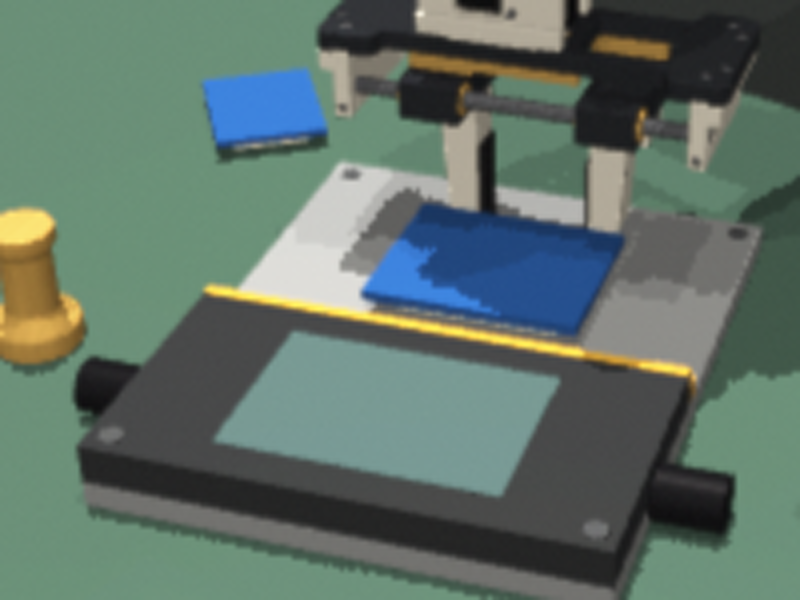

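Run:
```python
from h import *
c=cap('scene','scene3b')
for u,v in [(365,295),(577,330),(624,238),(422,205)]:
    print(st(ray(c,170+u/4,170+v/4,27)).round(1))
for u,v in [(207,290),(692,373)]: print('edge',st(ray(c,170+u/4,170+v/4,30)).round(1))
```

```text
[-19.3 -40.9  27. ]
[-20.2  56.8  27. ]
[-98.7  56.3  27. ]
[-99.7 -44.   27. ]
edge [   1.3 -107.4   30. ]
edge [  0.3 112.6  30. ]
```

```bash
python3 -m handwheel '{"translation": [[0.026,0.008,0],[0.026,0.008,0],[0.026,0.008,0],[0.026,0.008,0],[0.018,0.006,0],[0.013,0.004,0],[0.013,0.004,0],[0.013,0.004,0]], "twist": [0,0,0,0,0,0,0,0]}'
python3 - <<'E'
from h import *
state()
E
```

```text
time: 7.05
tool_pos: [493.4, 13.1, 35.7]
tcp_rot: [3.139, 0.001, 1.886]
contact_force: [-7.2, -5.4, 5.9]
grip_width: 49.9
t 7.05 world [493.4  13.1  35.7] step [-94.7   9.8  35.7] rot [3.139e+00 1.000e-03 1.886e+00] F [-8.5 -2.9  5.9] w 49.9
```

Run:
```python
from h import *
state()
c=cap('scene','scene4')
a=c['img'][170:320,170:370,::-1]
cv2.imwrite('pics/scene4c.png',cv2.resize(a,(800,600),interpolation=cv2.INTER_CUBIC))
```

```text
t 7.05 world [493.4  13.1  35.7] step [-94.7   9.8  35.7] rot [3.139e+00 1.000e-03 1.886e+00] F [-8.5 -2.9  5.9] w 49.9
```

View pics/scene4c.png

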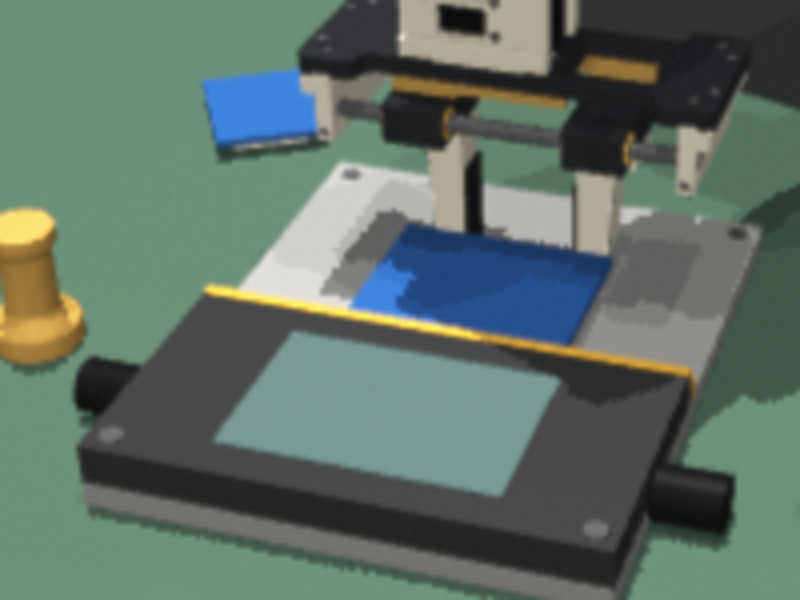

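```bash
python3 -m handwheel '{"translation": [[0.016,0.005,0.01],[0.017,0.006,0.015],[0.017,0.006,0.017],[0.017,0.006,0.017],[0.017,0.006,0.017],[0.017,0.006,0.017],[0.017,0.006,0.017],[0.017,0.006,0.017]], "twist": [0,0,0,0,0,0,0,0]}'
python3 - <<'E'
from h import *
state()
c=cap('scene','scene5')
a=c['img'][150:300,170:370,::-1]
cv2.imwrite('pics/scene5c.png',cv2.resize(a,(800,600),interpolation=cv2.INTER_CUBIC))
E
```

```text
time: 8.1
tool_pos: [494.2, 14.9, 48.4]
tcp_rot: [-3.095, -0.009, 1.887]
contact_force: [-6.9, -4.6, -1.3]
grip_width: 49.8
t 8.1 world [494.2  14.9  48.4] step [-93.4  11.3  48.4] rot [-3.095 -0.009  1.887] F [-8.  -2.3 -1.3] w 49.8
```

View pics/scene5c.png

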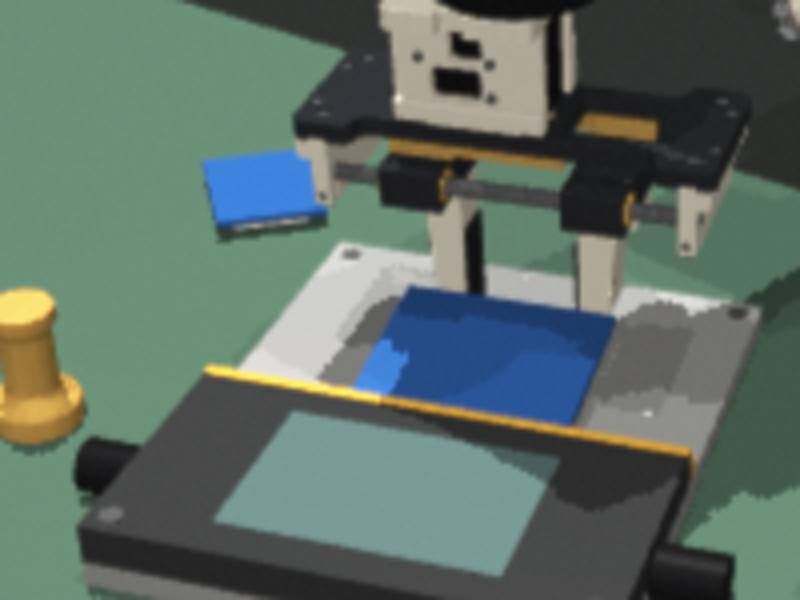

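```bash
python3 -m handwheel '{"translation": [[0.02,0.006,0.023],[0.02,0.006,0.023],[0.02,0.006,0.023],[0.02,0.006,0.023],[0.021,0.006,0.023],[0.021,0.006,0.023],[0.021,0.006,0.023],[0.021,0.006,0.023]], "twist": [0,0,0,0,0,0,0,0]}'
python3 - <<'E'
from h import *
state()
c=cap('scene','scene6')
a=c['img'][150:300,170:370,::-1]
cv2.imwrite('pics/scene6c.png',cv2.resize(a,(800,600),interpolation=cv2.INTER_CUBIC))
E
```

```text
time: 9.15
tool_pos: [501.1, 17.1, 71.7]
tcp_rot: [-3.05, -0.016, 1.888]
contact_force: [-6.9, -3.8, 1.9]
grip_width: 50.0
t 9.15 world [501.1  17.1  71.7] step [-86.1  11.2  71.7] rot [-3.05  -0.016  1.888] F [-7.7 -1.4  1.9] w 50.0
```

View pics/scene6c.png

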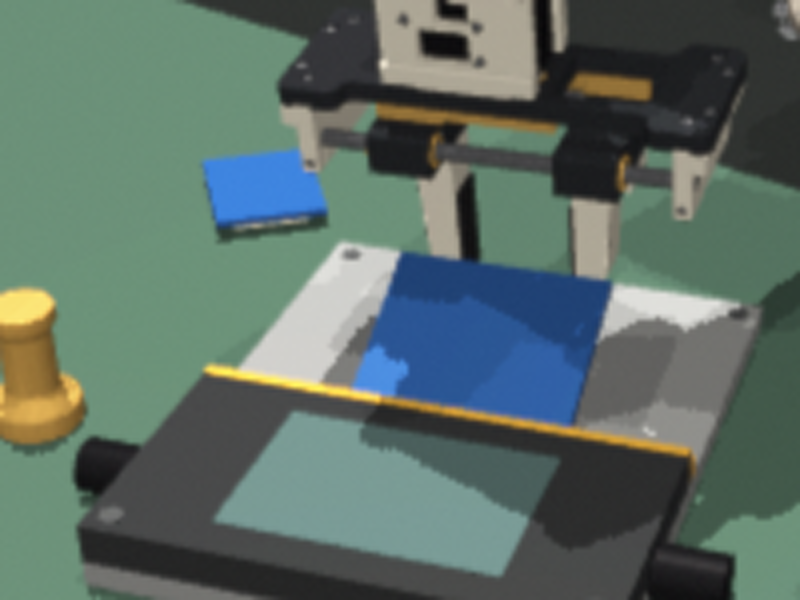

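```bash
python3 -m handwheel '{"translation": [[0.032,0.010,0.035],[0.034,0.010,0.034],[0.0355,0.011,0.033],[0.037,0.0115,0.031],[0.038,0.012,0.029],[0.04,0.0125,0.027],[0.041,0.013,0.025],[0.042,0.0135,0.023]], "twist": [0,0,0,0,0,0,0,0]}'
python3 - <<'E'
from h import *
state()
c=cap('scene','scene7')
a=c['img'][120:270,170:370,::-1]
cv2.imwrite('pics/scene7c.png',cv2.resize(a,(800,600),interpolation=cv2.INTER_CUBIC))
E
```

```text
time: 10.2
tool_pos: [539.5, 29.7, 108.0]
tcp_rot: [-3.029, -0.019, 1.888]
contact_force: [-1.3, -0.5, -0.1]
grip_width: 49.9
t 10.2 world [539.5  29.7 108. ] step [-45.7  11.4 108. ] rot [-3.029 -0.019  1.888] F [-1.4 -0.1 -0.1] w 49.9
```

View pics/scene7c.png

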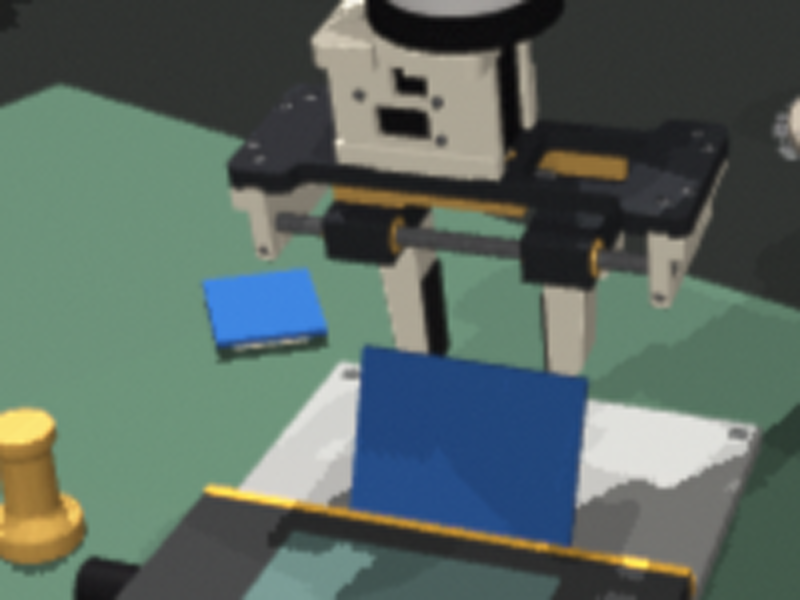

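```bash
python3 -m handwheel '{"translation": [[0.03,0.0095,0.012],[0.03,0.0095,0.01],[0.03,0.0095,0.01],[0.03,0.0095,0.008],[0.03,0.0095,0.004],[0.03,0.0095,0],[0.03,0.0095,0],[0.03,0.0095,0]], "twist": [0,0,0,0,0,0,0,0]}'
python3 - <<'E'
from h import *
state()
c=cap('scene','scene8')
a=c['img'][120:270,170:370,::-1]
cv2.imwrite('pics/scene8c.png',cv2.resize(a,(800,600),interpolation=cv2.INTER_CUBIC))
E
```

```text
time: 11.25
tool_pos: [579.4, 42.2, 115.0]
tcp_rot: [-3.031, -0.019, 1.888]
contact_force: [-0.2, 0.3, -0.0]
grip_width: 50.2
t 11.25 world [579.4  42.2 115. ] step [ -3.9  10.9 115. ] rot [-3.031 -0.019  1.888] F [-0.1  0.4 -0. ] w 50.2
```

View pics/scene8c.png

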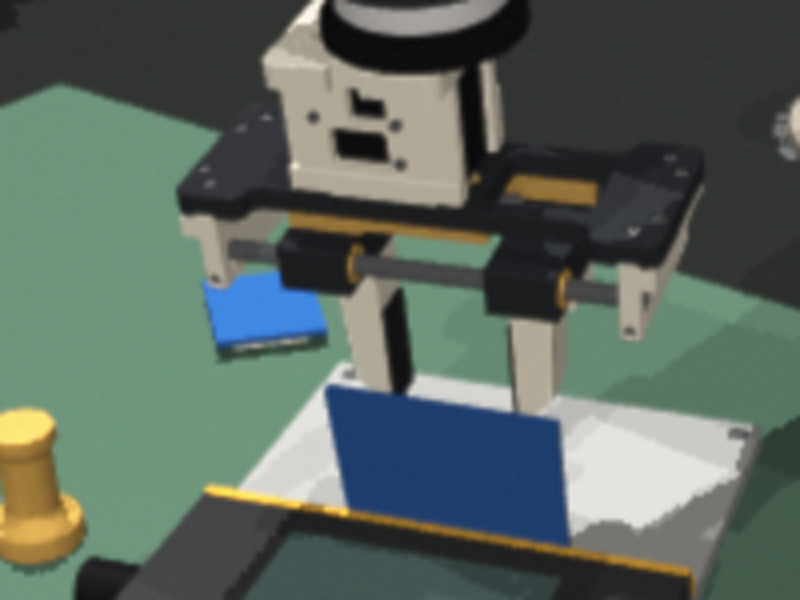

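```bash
python3 -m handwheel '{"translation": [[0.026,0.008,0],[0.026,0.008,0],[0.026,0.008,-0.005],[0.026,0.008,-0.005],[0.026,0.008,-0.005],[0.026,0.008,-0.005],[0,0,0],[0,0,0]], "twist": [0,0,0,0,0,0,0,0]}'
python3 - <<'E'
from h import *
state()
c=cap('scene','scene9')
a=c['img'][120:330,150:430,::-1]
cv2.imwrite('pics/scene9c.png',cv2.resize(a,(800,600),interpolation=cv2.INTER_CUBIC))
E
```

```text
time: 12.3
tool_pos: [605.0, 50.0, 111.6]
tcp_rot: [-3.032, -0.019, 1.889]
contact_force: [0.2, -0.0, 0.2]
grip_width: 50.0
t 12.3 world [605.   50.  111.6] step [ 22.9  10.5 111.6] rot [-3.032 -0.019  1.889] F [ 0.2 -0.1  0.2] w 50.0
```

View pics/scene9c.png

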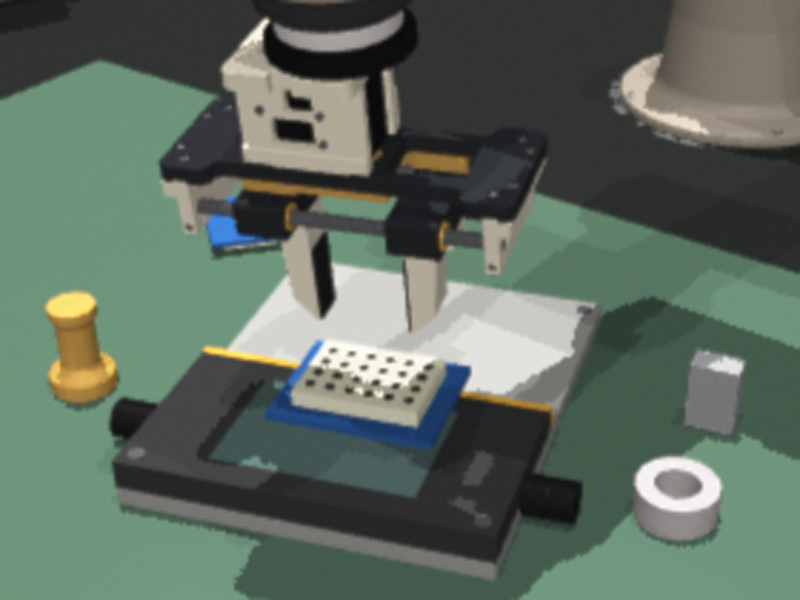

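```bash
python3 -m handwheel '{"translation": [[-0.1,-0.033,0.05],[-0.15,-0.05,0],[-0.15,-0.05,0],[-0.15,-0.05,0],[-0.08,-0.026,0],[0,0,0],[0,0,0],[0,0,0]], "twist": [0,0,0,0,0,0,0,0]}'
python3 - <<'E'
from h import *
state()
for cam in ['scene','side']:
    c=cap(cam,cam+'10')
    a=(c['img'][170:320,170:370] if cam=='scene' else c['img'][180:330,250:450])[:,:,::-1]
    cv2.imwrite(f'pics/{cam}10c.png',cv2.resize(a,(800,600),interpolation=cv2.INTER_CUBIC))
    for l in ['target_mid','lead_edge','trail_edge']:
      for r in spot_point(cam,l)[:3]:
        p=w(c,r['position']); print(l,round(r['score'],2),st(p).round(1))
E
```

```text
time: 13.35
tool_pos: [509.3, 18.0, 120.0]
tcp_rot: [-3.035, -0.018, 1.889]
contact_force: [0.7, 0.2, -0.3]
grip_width: 49.9
t 13.35 world [509.3  18.  120. ] step [-78.    9.6 120. ] rot [-3.035 -0.018  1.889] F [ 0.7  0.  -0.3] w 49.9
target_mid 0.89 [-198.2 -179.1    5.9]
target_mid 0.87 [14.9  4.2 37. ]
target_mid 0.7 [-133.1  346.5    8.6]
lead_edge 0.92 [-21.7   5.9  33.6]
lead_edge 0.71 [-180.9  353.7   14.3]
lead_edge 0.56 [-218.3 -150.3    6.2]
trail_edge 0.83 [-186.2 -200.    13.8]
trail_edge 0.7 [-81.5 338.7  13.3]
trail_edge 0.68 [54.7  6.2 36.2]
target_mid 0.87 [17.9  7.8 34. ]
target_mid 0.8 [-133.2  345.2    7.7]
target_mid 0.68 [-202.6 -175.9    5.1]
lead_edge 0.93 [-20.8   4.1  30.9]
lead_edge 0.7 [-218.  -147.9   10.7]
lead_edge 0.61 [-181.5  349.9   17.2]
trail_edge 0.83 [-187.8 -197.5    8.7]
trail_edge 0.81 [58.   8.3 33.1]
trail_edge 0.72 [-82.5 337.6  17.9]
```

View pics/scene10c.png

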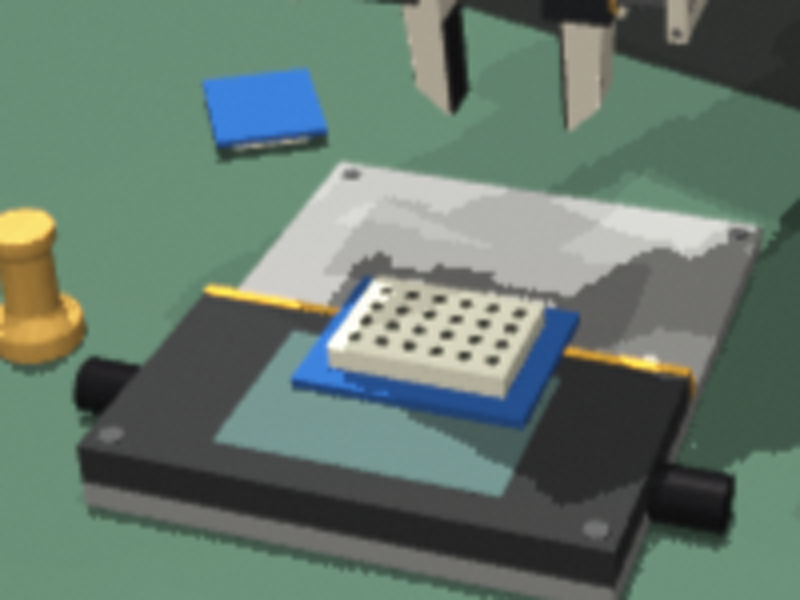

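View pics/side10c.png

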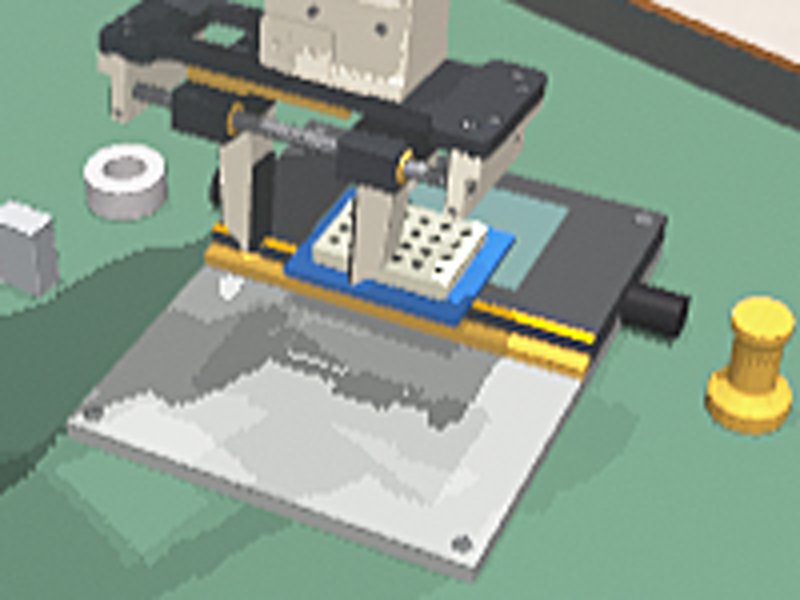

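```bash
python3 -m handwheel '{"translation": [[0.007,-0.023,-0.1],[0,0,-0.1],[0,0,-0.08],[0,0,-0.06],[0,0,-0.03],[0,0,0],[0,0,0],[0,0,0]], "twist": [0,0,0,0,0,0,0,0]}'
python3 - <<'E'
from h import *
state(); to(-40,6,63)
E
```

```text
time: 14.75
tool_pos: [509.4, 14.2, 60.0]
tcp_rot: [-3.033, -0.018, 1.888]
contact_force: [-0.7, 0.4, -0.2]
grip_width: 49.9
t 14.75 world [509.4  14.2  60. ] step [-79.1   5.9  60. ] rot [-3.033 -0.018  1.888] F [-0.5  0.6 -0.2] w 49.9
remaining units [0.248 0.081 0.02 ] twist None
```

```bash
python3 -m handwheel '{"translation": [[0.03,0.01,0.02],[0.05,0.016,0],[0.05,0.016,0],[0.05,0.016,0],[0.04,0.013,0],[0.03,0.01,0],[0,0,0],[0,0,0]], "twist": [0,0,0,0,0,0,0,0]}'
python3 - <<'E'
from h import *
state()
for cam in ['scene','side']:
    c=cap(cam,cam+'11')
    a=(c['img'][170:320,170:370] if cam=='scene' else c['img'][200:275,280:380])[:,:,::-1]
    cv2.imwrite(f'pics/{cam}11c.png',cv2.resize(a,(800,600),interpolation=cv2.INTER_CUBIC))
E
```

```text
time: 15.75
tool_pos: [550.3, 27.4, 63.6]
tcp_rot: [-3.035, -0.018, 1.889]
contact_force: [0.5, -0.3, 0.9]
grip_width: 50.0
t 15.75 world [550.3  27.4  63.6] step [-36.1   5.8  63.6] rot [-3.035 -0.018  1.889] F [ 0.3 -0.5  0.9] w 50.0
```

View pics/side11c.png

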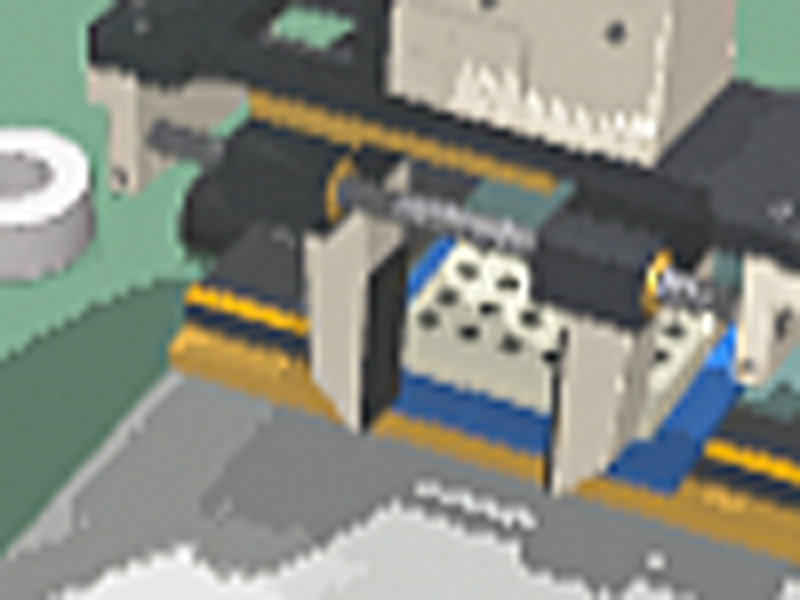

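View pics/scene11c.png

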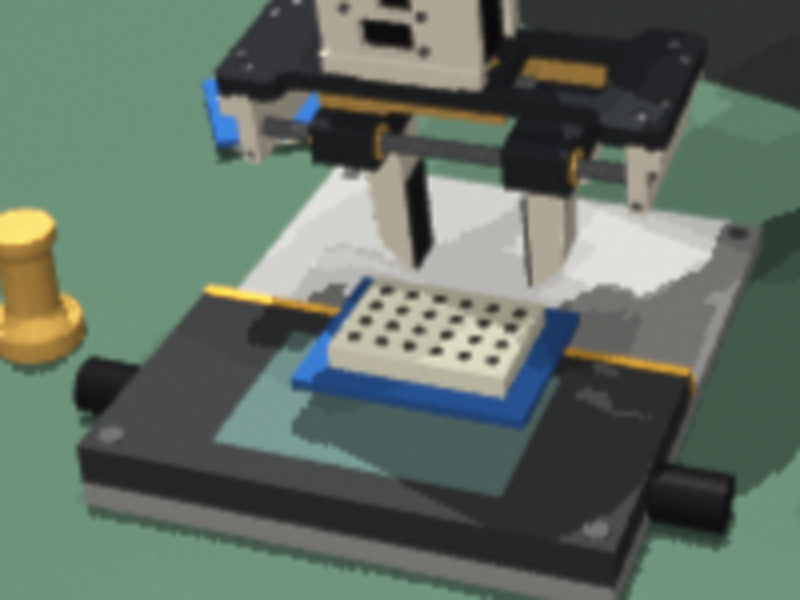

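```bash
python3 -m handwheel '{"translation": [[0.034,0.011,0],[0.034,0.011,0],[0.034,0.011,0],[0.034,0.011,0],[0.034,0.011,0],[0.034,0.011,0],[0.034,0.011,0],[0.034,0.011,0]], "twist": [0,0,0,0,0,0,0,0]}'
python3 - <<'E'
from h import *
state()
for cam in ['scene']:
    c=cap(cam,cam+'12')
    a=(c['img'][170:320,170:370] if cam=='scene' else c['img'][200:275,280:380])[:,:,::-1]
    cv2.imwrite(f'pics/{cam}12c.png',cv2.resize(a,(800,600),interpolation=cv2.INTER_CUBIC))
    for l in ['target_mid','lead_edge','trail_edge']:
      for r in spot_point(cam,l)[:3]:
        p=w(c,r['position']); print(l,round(r['score'],2),st(p).round(1))
E
```

```text
time: 16.85
tool_pos: [592.7, 41.1, 63.8]
tcp_rot: [-3.032, -0.018, 1.888]
contact_force: [-1.7, -0.6, 0.8]
grip_width: 50.2
t 16.85 world [592.7  41.1  63.8] step [ 8.4  5.8 63.8] rot [-3.032 -0.018  1.888] F [-1.8 -0.1  0.8] w 50.2
target_mid 0.92 [42.1  5.8 36. ]
target_mid 0.86 [-133.3  348.2    8.9]
target_mid 0.63 [53.1 -0.5 28.6]
lead_edge 0.93 [-182.4  354.3   16.9]
lead_edge 0.85 [ 4.8  5.7 37.8]
trail_edge 0.68 [-81.9 343.1  12.5]
trail_edge 0.67 [85.2  4.8 39.2]
```

View pics/scene12c.png

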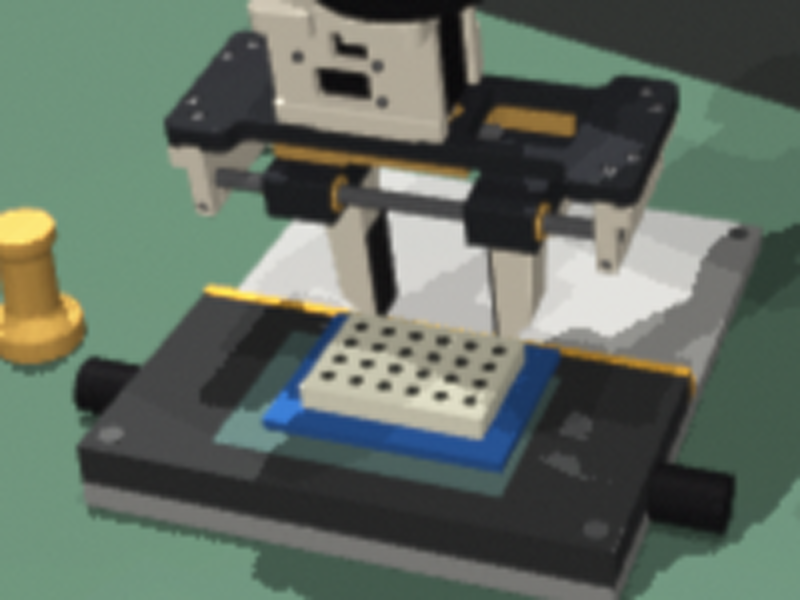

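Target is now fully on the stage (lead edge about +4 mm past the step line, pad up). Retreat.

```bash
python3 -m handwheel '{"translation": [[-0.05,-0.016,0.003],[-0.08,-0.026,0.003],[-0.1,-0.033,0.03],[-0.1,-0.033,0.15],[-0.1,-0.033,0.3],[-0.1,-0.033,0.3],[0,0,0.15],[0,0,0]], "twist": [0,0,0,0,0,0,0,0]}'
python3 - <<'E'
from h import *
state()
for cam in ['scene','side']:
    c=cap(cam,cam+'13')
    a=c['img'][130:340,150:430] if cam=='scene' else c['img'][170:320,250:450]
    cv2.imwrite(f'pics/{cam}13c.png',cv2.resize(a[:,:,::-1],(800,600),interpolation=cv2.INTER_CUBIC))
    for l in ['target_mid','lead_edge','trail_edge','ring_gauge_mid','gauge_block_mid','height_standard_mid']:
      for r in spot_point(cam,l)[:3]:
        p=w(c,r['position']); print(l,round(r['score'],2),p.round(1),st(p).round(1))
E
```

```text
time: 18.05
tool_pos: [506.1, 13.4, 207.4]
tcp_rot: [-3.033, -0.018, 1.888]
contact_force: [0.7, -0.4, -0.8]
grip_width: 49.7
t 18.05 world [506.1  13.4 207.4] step [-82.5   6.2 207.4] rot [-3.033 -0.018  1.888] F [ 0.6 -0.6 -0.8] w 49.7
target_mid 0.69 [625.3  49.5  33.2] [42.   3.7 33.2]
target_mid 0.61 [ 450.2 -197.7    6. ] [-200.9 -177.3    6. ]
target_mid 0.55 [353.6 318.9  10.6] [-133.2  343.9   10.6]
lead_edge 0.97 [ 425.  -176.7    8.4] [-218.3 -149.6    8.4]
lead_edge 0.85 [587.3  43.6  32.9] [ 4.1  9.8 32.9]
lead_edge 0.58 [304.4 312.3  16.3] [-182.   352.8   16.3]
trail_edge 0.85 [406.3 331.2  13.2] [-79.3 339.3  13.2]
trail_edge 0.69 [669.2  64.6  35.4] [88.4  4.5 35.4]
trail_edge 0.67 [ 473.3 -215.6   11.9] [-184.4 -201.5   11.9]
ring_gauge_mid 0.97 [560.5 226.4   6.9] [ 35.  192.    6.9]
gauge_block_mid 0.9 [470.9 206.5  25.8] [-56.4 200.7  25.8]
height_standard_mid 0.7 [ 658.8 -136.2   30.8] [  16.5 -183.2   30.8]
target_mid 0.85 [ 448.8 -195.1    3.6] [-201.4 -174.4    3.6]
target_mid 0.81 [353.8 321.2  10.1] [-132.3  346.    10.1]
target_mid 0.66 [630.1  51.6  36. ] [47.2  4.2 36. ]
lead_edge 0.9 [592.4  40.7  36.1] [ 8.   5.5 36.1]
lead_edge 0.74 [ 428.3 -173.3    9.5] [-214.2 -147.3    9.5]
lead_edge 0.71 [304.2 310.5  16.9] [-182.8  351.1   16.9]
trail_edge 0.91 [406.2 333.4  18.2] [-78.6 341.4  18.2]
trail_edge 0.84 [668.1  68.8  34.3] [88.7  8.8 34.3]
trail_edge 0.73 [ 468.7 -216.1    6.7] [-189.  -200.5    6.7]
ring_gauge_mid 0.75 [556.7 226.8   9.9] [ 31.5 193.5   9.9]
ring_gauge_mid 0.28 [509.1  12.   14. ] [-80.1   3.9  14. ]
gauge_block_mid 0.51 [625.6  53.9  42.9] [43.7  7.8 42.9]
gauge_block_mid 0.5 [469.5 209.8  23. ] [-56.7 204.3  23. ]
height_standard_mid 0.62 [ 656.5 -139.6   26.2] [  13.3 -185.8   26.2]
```

View pics/scene13c.png

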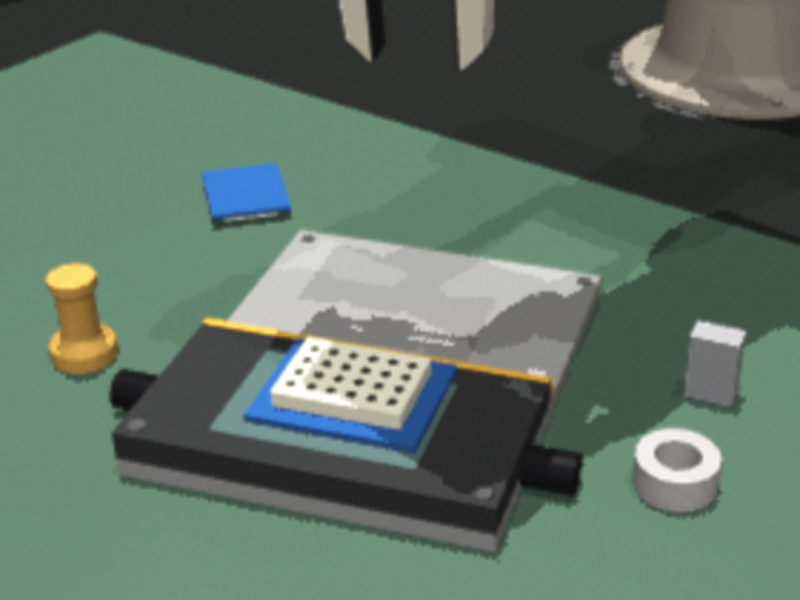

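View pics/side13c.png

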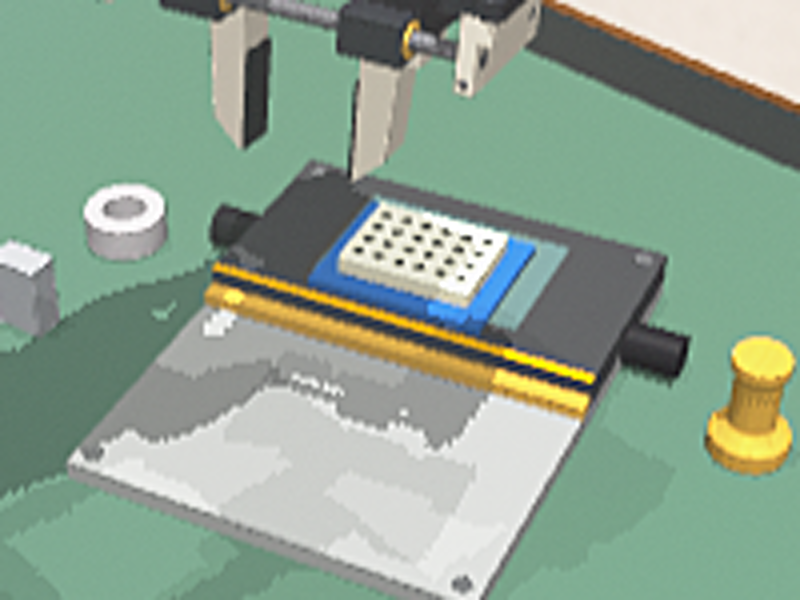

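The target lies flat and dots up, entirely on the stage. The gauges are within about 4 mm of their first readings, which is the networks' accuracy, and the arm is clear. Handing in.

```bash
python3 -c "
from h import *
print(close_job()); state()"
```

```text
the job is handed in; nothing more can be done
None
the job is handed in; nothing more can be done
```

The target now lies flat on the dark stage with its white dotted face up, and the job is handed in. I used about 18 s of the 64 s.

- **What I did:** I picked the middle-sized plate, measured at about 78 x 98 mm, on the shelf. With two half-open fingers I pushed it square and up against the step. I tipped it up on edge along an arc with about 8 N, then pushed it past upright so it fell over the step. It landed overhanging the step by about 21 mm, so I pushed it about 27 mm further on by its pad, until the whole plate lay on the stage.
- **Target:** The last pictures show it dots up, square and wholly on the stage. It covers about 4 to 88 mm past the step edge.
- **Gauges:** The ring gauge and height standard read within about 4 mm of their first positions, which is as fine as the networks measure. So does the gauge block in one view. In the other view the network put its first guess for the block on the target, at a score of 0.51 against 0.50. The pictures show it standing where it was.
- **Robot:** The gripper ended about 185 mm above the table with no contact force beyond sensor noise. The tool finished tilted about 0.1 rad from the pressing. I left it so, because it touches nothing.

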